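# Load a syringe into the spring syringe driver

## Robot

A 6-joint arm with a two-finger parallel gripper is mounted at the origin on a cart in front of the work surface, level with it; the furniture and walls round the work are solid. World frame = base frame: x ahead of the robot, y to its left, z up, the work surface at z = 0. Lengths are in mm, angles in rad, forces in N, time in s.
With the tool pointing down it reaches from about 300 to 775 mm from the base axis. Payload 14.6 kg.
Tool frame: the origin (TCP) lies where the fingers leave the gripper's body, on its centre line; the fingertips stand 97 mm ahead of it and the grasp point (between the pads) lies ahead of it (grip_depth is the z of the grasp point in the tool frame, in mm); z points along the fingers, y is the line along which they close (so a half turn about z gives the same grasp; the last joint's range is limited). The gripper opens to 94 mm and grips with 3 to 60 N. Pads are 16 mm wide; open, the fingers measure 119 mm over their backs; the gripper's body (75 mm by 177 mm) begins 78 mm behind the grasp point.
Start: joints at [-1.353, 0.3, 1.521, -0, 1.321, -0.067], TCP at [154.524, -527.837, 302.646] pointing down, gripper open.
Joint ranges: [-3.03, 3.03], [-0.79, 2.21], [0.23, 2.52], [-1.04, 4.18], [0, 3.07], [-2.55, 2.55]. Speed limits (rad/s): [2.22, 2.22, 2.57, 3.14, 3.14, 3.14].

## Interface

Orientations are given as [roll, pitch, yaw] about the fixed x, y, z axes, in that order (R = Rz(yaw) Ry(pitch) Rx(roll)).
In Python, from cell import read_state, camera, sign_off, regions_of, spot_point, grip_depth gives the robot as it stands. The module is installed in compiled form; this text tells all that it offers.
- The arm moves only by the tool send_rows, never from a script. Its argument "series" is a list of rows, each a list of 3 entries, a list of its own where there are three numbers: the shift along the world's x, y, z in mm, then the turn about the world's z in degrees, then the closure, from -1 (fully open) to 1 (shut), so that 0 is half open. A call has 1 to 12 rows; each row shifts and turns the commanded pose from where the row before left it; what a row does not reach is not made up. A row lasts 1/10 s, in which the tool goes at most 50 mm and 8.59 degrees, less where a joint would pass 70% of its speed; a pose out of reach is approached as far as the arm can. A call is refused whole if a number of a shift passes 50 or a number of a turn 8.59, either way. A call with a gripper value outside its range is refused whole. The fingers move at their own pace and stop on an object; "squeeze" is the grip in N (left out, the last holds). Time passes only in rows, so rows that do not move let the fingers close. It gives the time, the measured TCP pose, the force, the opening and the grip force at its end, in the units of the state.
- read_state(): the state, without advancing time (a new reading comes with each control period).
- camera(name): name is "scene" or "top"; returns a dict with "color" (400x640x3 uint8, blue, green, red), "fx", "fy", "cx", "cy" (pixels), "camera_from_world" (4x4, takes a point from world to camera coordinates). Camera axes: x right, y down, z forward; pixel columns grow to the right and rows downward; lengths in mm; the calibration is good to about 2 mm. A picture is of the moment at which its call begins. There is no depth.
- sign_off(): hands the job in; it is judged then, once.
Trained networks look in a picture, given as the dict that the camera call returned (one of the last four; its "shot" number tells which), for a name from the list of things; names that differ only in an ending like _2 or _b are one class to them, and where a whole thing is asked for, a point or a joint stands for the part that bears it (a point fixed in the world has none). Each returns a list of dicts, best first, with "confidence" (0 to 1); they miss things now and then, are a little off and sometimes report something else, mostly with a low value. They report only what shows in the picture. A call takes as long as a camera call.
- regions_of(thing, picture): "mask" (400x640 bool, what is visible of it).
- spot_point(thing, picture): "point" ([x, y, z] in mm, in the coordinates of the camera as it stood for that picture, good to about 4 mm: a listed point, or the origin of a listed thing).
The state is a dict: "clock": time; "joints": joint angles; "qd": joint speeds; "effort": joint torques, N m; "eef_pos": TCP position; "eef_rot": TCP orientation; "wrist_force": force on the tool from outside, world axes, zero at the start; "moment": the same for the moment, N m; "finger_gap": finger opening in mm; "finger_force": force on a finger pad.
Only numpy, scipy, OpenCV 4.12 (cv2) and the standard library are available. Lean on these libraries where they do the work, as an engineer would, in place of code of your own. Each camera call takes 0.05 s, during which the arm holds its last target. There are 200 camera calls.

## Task

Load the syringe driver: draw its T-handle back until the pointer on the pusher stands between the two long lines of the scale, and let go so that the catch holds it there. Lay the syringe in the cradle with its finger flange in the slot and its plunger towards the pusher. Then pinch the two side buttons of the catch together so that the pusher runs forward and rests against the plunger, let go of everything, and leave the other things on the bench where they are.

Things in the scene. Friction and masses are not known exactly. Their poses are not given: they have to be found in the camera images.
- driver: syringe driver fixed to the bench: base plate 62 x 216 mm, top at 12 mm. Origin on the bench under the plate; +y = the way the pusher pushes, from T-handle to cradle; z up; -x = the scale side. In its y, mm: handle bar -150, catch housing -102 to -70 (36 wide, 62 high), spring, pusher face -2 (both less the draw), rear saddle 0 to 28, front saddle 74 to 88; only base plate between the saddles
- handle_bar (a point): centre of the T-handle's cross bar, 42.5 mm above the bench; moves with it; axes as the driver's. Black bar 13 mm thick, 84 mm long along x, on a square rack bar 16 mm wide over its teeth. 41 mm free between it and the catch housing when fully forward, more as drawn. It is pulled along the driver's -y
- drawbar (a joint): draw of handle, pusher and pointer (one piece), m: 0 = fully forward, grows as the handle is pulled, stop at 0.048; starts at 0 to 0.012. Spring 3 N at 0, +0.12 N per mm; with the clicks up to 12 N. Ratchet: let go, it slips back to the last 4 mm tooth (24, 28, 32 mm lie in the band) and holds until both buttons are in. Drawn too far: press both and redraw. Rests at 14 mm on a loaded syringe
- pusher: the sliding piece: dark pusher plate 26 mm wide with rubber nose and a pointer arm to -x over the scale, rack bar and T-handle. Its frame is the driver's, shifted along -y by the draw; pointer at y = -4.5 mm, pushing face at y = -2 mm in it
- scale_band (a point): middle of the band between the two long lines on the white scale (22 x 60 mm, 47 mm above the bench, on the driver's -x side): the lines cross the scale at a draw of 22 and 34 mm; short lines every 4 mm. Axes as the driver's; the pointer stands here at a draw of 28 mm
- buttons_mid (a point): point midway between the two release buttons, 42.5 mm above the bench, in the catch housing (driver y = -86 mm); axes as the driver's. Black buttons 16 mm across, one on each side of the housing, on its -x and +x faces; 54 mm over both at rest, 44 mm with both fully in. Nothing stands beside them; base plate 30 mm below
- button_near (a joint): press of the button on the driver's -x side, m: 0 = out, 0.005 = fully in; springs back, 2 N to start, 4 N fully in. Frees its half of the catch beyond about 3.5 mm; both must be in at once, and be kept in while the pusher runs forward (about 0.3 s)
- button_far (a joint): the same for the button on the driver's +x side
- cradle (a point): where the syringe's origin lies when seated with its flange in mid-slot: on the saddle floor, 34 mm above the bench, driver y = +46 mm. Axes as the driver's; the syringe's should agree with them. The pusher then moves it 3 mm to +y. Saddle channels are 24 mm wide, their walls 11 mm above the floor
- flange_slot (a point): middle of the slot across the rear saddle for the syringe's finger flange, at floor height 34 mm, driver y = +12 mm: 9 mm wide along y, between the ends of the saddle's short and long walls
- syringe: clear 10 ml syringe, loose on the left of the bench, 122 mm long, 24 to 45 g, rigid (its plunger does not slide). Origin under the barrel at its lowest; +y to the nozzle, -y to the plunger, z up. Nozzle tip y = +59 mm, barrel 17 mm thick +45 to -34, finger flange 30 mm wide, 3 mm thick at y = -34, plunger end -65. The barrel near y = +6 comes between the saddles: hold it there
- timer: bystander: white kitchen-type lab timer, 58 x 64 x 18 mm, flat on the bench between the robot and the clamp stand; origin under its middle
- stopcock: bystander: plastic stopcock with a blue lever, 20 x 70 x 32 mm, beyond the syringe; origin under its middle
- spare_cap: bystander: red screw cap, 53 mm across, 25 mm high, left of the syringe; origin under its middle
- vial_black: bystander: small vial with a black cap, 28 mm across, 60 mm high, beyond the driver's cradle; origin under its middle

How it is judged:
By the outcome, as a careful person would: the job done as asked, in the order asked, and still so for the second after the job is handed in, with the robot touching nothing.
It also fails if it takes over 69 s, if anything falls off the work surface, if the arm or the gripper's body presses on something with over 40 N, if the wrist force passes 120 N, or if a joint passes its speed limit or range.

## Working session

There is one attempt and no reset: what is moved stays moved. The work goes in short steps, Python scripts to look and compute and a tool call to move; the robot and the scene stay as the last step left them, time stands still between calls to the robot, and variables do not carry over. Pictures are saved under pics/ and viewed, at most 10 in all, crops included, and the job is handed in when it is done.

Besides the shell and the picture viewer there is one more tool, called after "Emit:" as a command line: name --argument value ..., lists and objects as JSON in quotes. send_rows: Moves the arm, as the interface text tells. Its arguments: {"type":"object","properties":{"series":{"type":"array"},"squeeze":{"type":"number"}},"required":["series"]}

```bash
mkdir -p pics; cat > h.py <<'E'
import numpy as np, cv2
from cell import *
def w(p,c):
    T=np.linalg.inv(c["camera_from_world"]); return (T@np.append(p,1))[:3]
def ray(u,v,c,z):
    T=np.linalg.inv(c["camera_from_world"]); o=T[:3,3]
    d=T[:3,:3]@np.array([(u-c["cx"])/c["fx"],(v-c["cy"])/c["fy"],1]); return o+d*(z-o[2])/d[2]
def px(p,c):
    q=c["camera_from_world"]@np.append(p,1); return np.array([q[0]/q[2]*c["fx"]+c["cx"],q[1]/q[2]*c["fy"]+c["cy"]])
E
python3 - <<'E'
from h import *
s=read_state(); print(s["eef_pos"],s["eef_rot"],s["finger_gap"],grip_depth,s["clock"])
for n in ["top","scene"]:
    c=camera(n); cv2.imwrite(f"pics/{n}0.png",c["color"])
    T=np.linalg.inv(c["camera_from_world"]); print(n,T[:3,3].round(),c["fx"])
    for t in ["driver","handle_bar","pusher","scale_band","buttons_mid","cradle","flange_slot","syringe","timer","stopcock","spare_cap","vial_black"]:
        r=spot_point(t,c)[:2]
        print(t,[(w(x["point"],c).round(1).tolist(),round(x["confidence"],2)) for x in r])
E
```

```text
[ 154.49622009 -527.69935831  302.07982695] [-3.14046297e+00 -7.49534429e-05  2.84821365e-01] 93.82219075977814 78.39999999999999 0.0
top [ 339.   38. 1101.] 406.00105796372253
driver [([555.8, -139.3, -0.7], 0.9), ([441.4, 420.6, -0.5], 0.5)]
handle_bar [([568.5, -299.4, 45.2], 0.82)]
pusher [([561.9, -154.2, 6.9], 0.58)]
scale_band [([525.0, -172.2, 46.0], 0.83), ([558.7, -90.9, 36.6], 0.69)]
buttons_mid [([561.4, -223.7, 44.1], 0.86)]
cradle [([555.5, -91.9, 37.9], 0.87)]
flange_slot [([558.7, -125.6, 33.8], 0.84)]
syringe [([501.7, 228.6, -4.5], 0.66), ([561.9, -153.2, 2.2], 0.16)]
timer [([410.4, 3.1, -2.2], 0.92)]
stopcock [([555.4, -136.0, -0.5], 0.71), ([601.6, 250.6, 3.8], 0.62)]
spare_cap [([446.2, 422.5, 6.3], 0.89)]
vial_black [([660.3, 19.4, 0.1], 0.64), ([560.3, -127.3, 36.8], 0.19)]
scene [-252.  759.  672.] 392.20682265275127
driver [([556.0, -139.5, -0.2], 0.74)]
handle_bar [([564.7, -300.1, 39.6], 0.45)]
pusher [([556.2, -148.3, -3.0], 0.61)]
scale_band [([519.8, -174.5, 45.4], 0.71), ([599.3, 253.3, 0.4], 0.34)]
buttons_mid [([563.0, -218.3, 44.8], 0.81)]
cradle [([554.8, -92.2, 34.8], 0.72)]
flange_slot [([557.7, -122.9, 33.8], 0.93)]
syringe [([501.3, 230.5, -3.4], 0.71)]
timer [([412.7, -2.7, -1.9], 0.61)]
stopcock [([523.7, -172.6, 43.5], 0.61), ([598.0, 252.4, -1.4], 0.46)]
spare_cap [([436.0, 420.1, 0.8], 0.9), ([412.4, -2.2, -2.3], 0.64)]
vial_black [([659.1, 22.7, -1.5], 0.42), ([519.1, -174.3, 40.3], 0.26)]
```

View pics/top0.png

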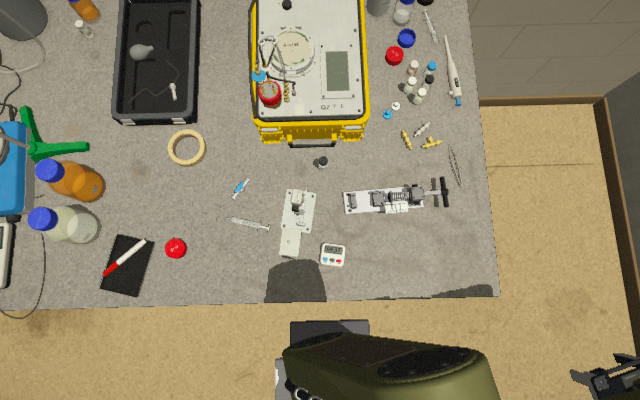

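View pics/scene0.png

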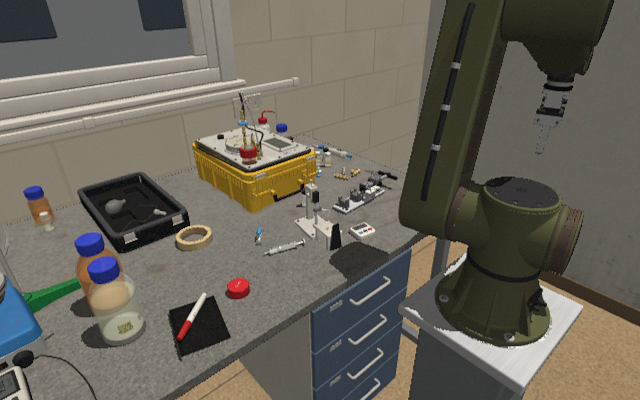

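```bash
python3 - <<'E'
from h import *
t=camera("top"); s=camera("scene")
def up(c,x,y,wd,hh,k): return cv2.resize(c["color"][y:y+hh,x:x+wd],None,fx=k,fy=k,interpolation=cv2.INTER_CUBIC)
cv2.imwrite("pics/c1.png",np.vstack([up(t,335,172,130,48,6),np.hstack([up(t,218,208,65,40,6),up(s,250,220,65,40,6)])]))
P=[]
for c in (t,s):
    for n in ("syringe","driver","pusher","handle_bar"):
        r=regions_of(n,c)
        for q in r[:2]:
            m=q["mask"].astype(np.uint8); v,u=np.nonzero(m)
            pts=np.array([ray(a,b,c,{"syringe":9,"driver":12}.get(n,42))[:2] for a,b in zip(u,v)])
            rc=cv2.minAreaRect(pts.astype(np.float32)); print(n,round(q["confidence"],2),len(u),(u.min(),u.max(),v.min(),v.max()),np.round(rc[0],1),np.round(rc[1],1),round(rc[2],1))
            mu=pts.mean(0); e=np.linalg.eigh(np.cov(pts.T))[1][:,1]; print("  pca",mu.round(1),np.degrees(np.arctan2(e[1],e[0])).round(1))
E
```

```text
syringe 0.77 218 (np.int64(230), np.int64(269), np.int64(217), np.int64(229)) [502.7 224. ] [110.9  19.7] 76.2
  pca [504.9 229.5] 75.0
syringe 0.19 2236 (np.int64(343), np.int64(448), np.int64(175), np.int64(214)) [ 566.8 -177.4] [ 90.8 292.6] 5.2
  pca [ 561.5 -164.4] 95.2
driver 0.84 2122 (np.int64(343), np.int64(448), np.int64(176), np.int64(213)) [ 564.4 -177. ] [ 85.  291.6] 5.8
  pca [ 560.7 -163.3] 94.8
handle_bar 0.86 351 (np.int64(388), np.int64(448), np.int64(177), np.int64(206)) [ 553.1 -234.7] [ 78.7 160.1] 14.8
  pca [ 567.4 -253.1] 93.9
syringe 0.7 201 (np.int64(266), np.int64(303), np.int64(240), np.int64(253)) [504.2 226.4] [116.9  30.7] 75.6
  pca [505.7 234.8] 75.4
driver 0.88 984 (np.int64(332), np.int64(396), np.int64(170), np.int64(212)) [ 574.8 -199.8] [105.7 360.2] 9.9
  pca [ 571.4 -176.9] 102.8
driver 0.37 115 (np.int64(359), np.int64(394), np.int64(172), np.int64(190)) [ 611.  -274.3] [181.1  63.3] 87.3
  pca [ 604.3 -275.6] 93.3
pusher 0.53 136 (np.int64(358), np.int64(394), np.int64(172), np.int64(190)) [ 573. -225.] [171.3  68.3] 85.2
  pca [ 566.2 -224.8] 91.8
handle_bar 0.65 157 (np.int64(359), np.int64(396), np.int64(171), np.int64(190)) [ 555.8 -227. ] [ 81.8 182.5] 9.1
  pca [ 564.  -236.3] 91.3
```

View pics/c1.png

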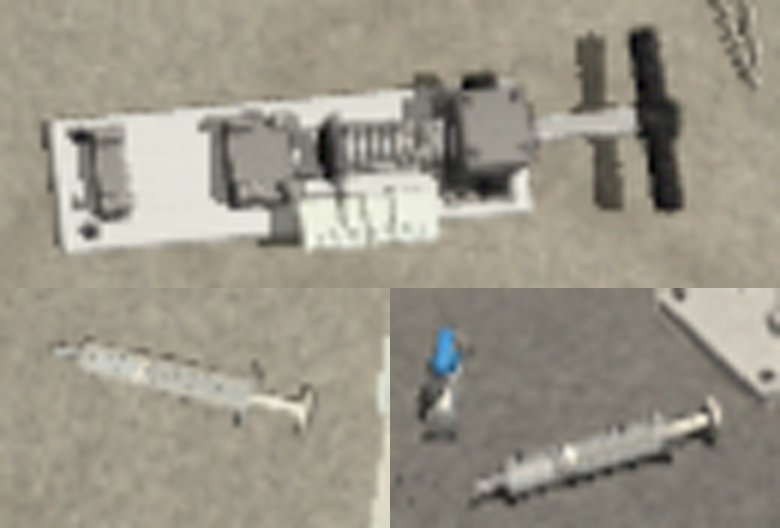

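```bash
python3 - <<'E'
from h import *
t=camera("top")
f=lambda u,v,z,x0=335,y0=172: ray(x0+u/6-.5,y0+v/6-.5,t,z)[:2].round(1)
print("plate FL/FN/RN",f(48,122,12),f(64,250,12),f(532,208,12))
print("handle top ends/mid",f(644,30,49),f(669,209,49),f(657,118,49))
print("housing top corners",f(455,90,62),f(522,82,62),f(535,160,62),f(462,168,62))
print("frontsaddle",f(80,135,45),f(125,127,45),f(130,210,45),f(90,215,45))
print("scale",f(300,190,47),f(435,180,47),f(440,235,47),f(308,248,47))
print("scale lines",f(343,215,47),f(392,205,47),"ptr",f(365,210,50))
y=218,208
print("syr tip,pl",f(52,63,9,*y),f(310,121,9,*y),"flange",f(258,78,9,*y),f(238,130,9,*y))
s=camera("scene")
g=lambda u,v,z: ray(250+u/6-.5,220+v/6-.5,s,z)[:2].round(1)
print("scene tip,pl",g(82,203,9),g(322,130,9))
E
```

```text
plate FL/FN/RN [583.  -31.6] [523.4 -36.6] [ 537.  -250.1]
handle top ends/mid [ 609.6 -296.6] [ 528.3 -300.5] [ 569.3 -298.8]
housing top corners [ 581.4 -207.3] [ 584.2 -236.9] [ 549.2 -239.9] [ 546.5 -207.8]
frontsaddle [569.3 -43.5] [572.4 -63.6] [534.9 -64.1] [533.1 -46.4]
scale [ 541.5 -139.3] [ 544.4 -199.1] [ 519.7 -199.5] [ 515.5 -141.2]
scale lines [ 529.8 -157.5] [ 533.7 -179.4] ptr [ 531.2 -166.7]
syr tip,pl [519.2 287.5] [489.6 170.5] flange [509.9 194.1] [486.4 203. ]
scene tip,pl [517.3 292.8] [486.9 172.6]
```

Emit:
send_rows --series '[[[30,18,0],8.5,0.15],[[46,29,0],8.5,0.15],[[46,29,0],8.5,0.15],[[46,29,0],8.5,0.15],[[46,29,0],8.5,0.15],[[46,29,0],8.5,0.15],[[46,29,0],8.5,0.15],[[46,29,0],8.5,0.15],[[46,29,0],8.5,0.15],[[15,6,0],1,0.15],[[0,0,0],0,0.15],[[0,0,0],0,0.15]]' --squeeze 20

```text
clock: 3.1
eef_pos: [537.6, -290.7, 302.4]
eef_rot: [-3.141, -0.0, 1.637]
wrist_force: [-2.0, -1.1, 0.2]
finger_gap: 39.9
finger_force: 0.0
```

Emit:
send_rows --series '[[[15,10,-20],0,0.15],[[15,9,-30],0,0.15],[[0,0,-35],0,0.15],[[0,0,-35],0,0.15],[[0,0,-30],0,0.15],[[0,0,-20],0,0.15],[[0,0,0],0,0.15],[[0,0,0],0,0.15]]'

```text
clock: 3.9
eef_pos: [567.5, -272.4, 133.6]
eef_rot: [3.141, 0.0, 1.636]
wrist_force: [-0.5, -0.0, -0.2]
finger_gap: 39.9
finger_force: 0.0
```

```bash
python3 - <<'E'
from h import *
t=camera("top")
k=8;cv2.imwrite("pics/c2.png",cv2.resize(t["color"][172:220,370:465],None,fx=k,fy=k,interpolation=cv2.INTER_CUBIC))
print(read_state()["eef_pos"],px([567.6,-271.7,49],t),px([569,-299,49],t))
E
```

```text
[ 567.87216278 -272.37481285  134.29311035] [433.85993964 192.06064074] [444.07633564 191.27734079]
```

View pics/c2.png

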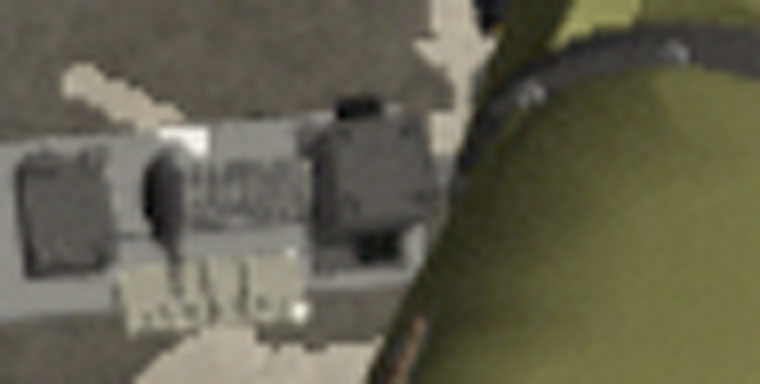

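Emit:
send_rows --series '[[[0,0,-8],0,0.15],[[0.5,-6,0],0,0.15],[[0.5,-6,0],0,0.15],[[0.3,-4,0],0,0.15],[[0,0,0],0,0.15],[[0,0,0],0,0.15]]'

```text
clock: 4.55
eef_pos: [569.3, -287.2, 124.9]
eef_rot: [-3.141, -0.001, 1.637]
wrist_force: [-0.5, 6.6, 2.4]
finger_gap: 39.7
finger_force: 3.3
```

Emit:
send_rows --series '[[[0.3,-4,0],0,0.15],[[0.3,-4,0],0,0.15],[[0.3,-4,0],0,0.15],[[0.2,-3,0],0,0.15],[[0,0,0],0,0.15],[[0,0,0],0,0.15]]'

```text
clock: 5.15
eef_pos: [570.3, -301.8, 124.7]
eef_rot: [-3.141, -0.002, 1.637]
wrist_force: [-1.3, 9.6, 2.1]
finger_gap: 39.7
finger_force: 4.7
```

```bash
cat >> h.py <<'E'
def prof(c,off=-38):
    # band strip sampled in driver frame, x=off.., against draw
    a=np.radians(3.9); R=np.array([[np.cos(a),-np.sin(a)],[np.sin(a),np.cos(a)]]); o=np.array([558.5,-138])
    g=cv2.cvtColor(c["color"],cv2.COLOR_BGR2GRAY).astype(np.float32)
    for x in off:
        r=[]
        for d in range(0,50,2):
            p=o+R@np.array([x,-4.5-d]); u,v=px([*p,47],c); r.append(int(cv2.remap(g,np.float32([[u]]),np.float32([[v]]),cv2.INTER_LINEAR)[0,0]))
        print(x,r)
E
python3 - <<'E'
from h import *
t=camera("top")
k=10;cv2.imwrite("pics/c3.png",cv2.resize(t["color"][180:220,370:430],None,fx=k,fy=k,interpolation=cv2.INTER_CUBIC))
prof(t,[-22,-26,-30,-34,-38,-42])
E
```

```text
-22 [148, 148, 150, 150, 147, 141, 134, 133, 135, 135, 132, 126, 135, 142, 106, 102, 116, 137, 136, 141, 139, 132, 135, 134, 136]
-26 [151, 153, 155, 155, 155, 154, 153, 151, 151, 148, 140, 115, 135, 149, 138, 109, 128, 135, 120, 149, 154, 152, 151, 151, 152]
-30 [153, 153, 154, 153, 154, 154, 154, 153, 153, 150, 135, 102, 131, 144, 133, 105, 139, 126, 123, 155, 154, 155, 155, 154, 154]
-34 [153, 153, 153, 153, 155, 155, 156, 156, 155, 153, 143, 131, 125, 143, 125, 106, 127, 104, 125, 155, 156, 156, 155, 154, 155]
-38 [148, 134, 144, 139, 129, 147, 150, 136, 117, 123, 140, 127, 106, 125, 138, 132, 120, 109, 138, 136, 123, 137, 149, 146, 143]
-42 [134, 126, 145, 150, 147, 142, 162, 154, 142, 135, 144, 116, 110, 129, 145, 143, 132, 124, 137, 147, 153, 155, 147, 137, 141]
```

View pics/c3.png

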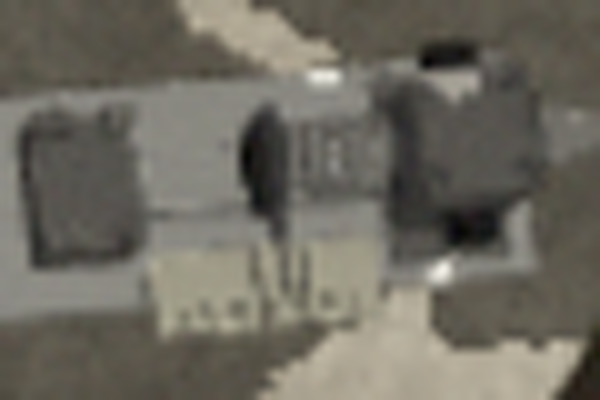

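Emit:
send_rows --series '[[[0.1,-1,0],0,0.15],[[0,0,0],0,0.15],[[-0.2,3,0],0,0.15],[[-0.3,5,0],0,0.15],[[-0.4,6,0],0,0.15],[[0,0,0],0,0.15],[[0,0,20],0,0.15],[[0,0,40],0,0.15],[[0,0,50],0,0.15],[[0,0,50],0,-0.2]]'

```text
clock: 6.2
eef_pos: [569.2, -289.5, 286.4]
eef_rot: [-3.141, -0.0, 1.637]
wrist_force: [0.4, -0.7, -0.2]
finger_gap: 44.9
finger_force: 0.0
```

```bash
python3 - <<'E'
from h import *
t=camera("top")
prof(t,[-22,-26,-30,-34])
E
```

```text
-22 [147, 148, 151, 151, 147, 142, 141, 163, 183, 188, 182, 170, 182, 187, 141, 162, 179, 183, 191, 219, 227, 213, 212, 203, 208]
-26 [153, 153, 154, 154, 154, 162, 181, 218, 236, 242, 233, 201, 219, 202, 143, 195, 225, 226, 208, 242, 249, 248, 247, 246, 247]
-30 [154, 163, 181, 203, 197, 199, 217, 249, 249, 245, 228, 191, 217, 205, 188, 201, 234, 217, 214, 249, 249, 249, 249, 249, 249]
-34 [178, 224, 244, 248, 249, 249, 248, 249, 250, 247, 236, 222, 216, 232, 212, 199, 237, 193, 213, 250, 250, 250, 249, 249, 249]
```

Emit:
send_rows --series '[[[0,20,25],0,-0.2],[[-5,35,10],-2,-0.2],[[-6,45,0],-2,-0.2],[[-6,45,0],-2,-0.2],[[-6,45,0],-2,-0.2],[[-6,45,0],-2,-0.2],[[-6,45,0],-2,-0.2],[[-6,45,0],-2,-0.2],[[-6,45,0],-2,-0.2],[[-6,45,0],-2,-0.2],[[-6,45,0],-2,-0.2],[[-5,45,0],-0.3,-0.2]]'

```text
clock: 7.45
eef_pos: [505.0, 217.2, 319.8]
eef_rot: [3.141, -0.0, 1.282]
wrist_force: [1.5, -0.1, 0.5]
finger_gap: 56.5
finger_force: 0.0
```

Emit:
send_rows --series '[[[0,11,-20],1,-0.2],[[0,10,-40],1,-0.2],[[0,0,-45],0,-0.2],[[0,0,-40],0,-0.2],[[0,0,-30],0,-0.2],[[0,0,-10],0,-0.2],[[0,0,0],0,-0.2],[[0,0,0],0,-0.2]]'

```text
clock: 8.25
eef_pos: [506.2, 236.7, 136.2]
eef_rot: [3.14, -0.001, 1.318]
wrist_force: [0.2, -0.3, 0.3]
finger_gap: 56.7
finger_force: 0.0
```

```bash
python3 - <<'E'
from h import *
s=camera("scene")
k=7;cv2.imwrite("pics/c4.png",cv2.resize(s["color"][195:275,235:340],None,fx=k,fy=k,interpolation=cv2.INTER_CUBIC))
for p in ([505,238,9],[518.2,290,9],[488,171.5,9]): print((px(p,s)-[235,195])*7)
print(read_state()["eef_pos"])
E
```

```text
[325.68753111 366.89206669]
[201.80456412 404.47018881]
[477.6205769  320.98201555]
[506.23515712 236.72748014 136.4720778 ]
```

View pics/c4.png

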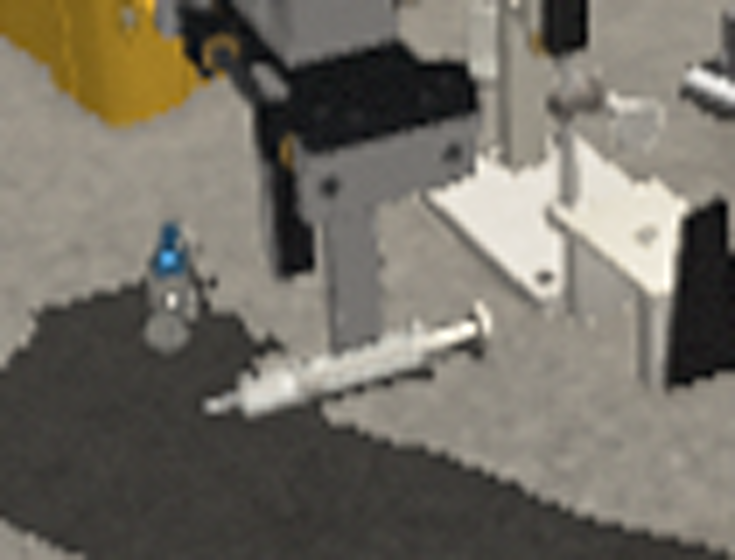

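Emit:
send_rows --series '[[[0,0,-15],0,-0.2],[[0,0,-15],0,-0.2],[[-0.5,0,-6],0,-0.2],[[0,0,0],0,-0.2],[[0,0,0],0,0.5],[[0,0,0],0,1],[[0,0,0],0,1],[[0,0,0],0,1],[[0,0,0],0,1],[[0,0,0],0,1]]' --squeeze 15

```text
clock: 9.3
eef_pos: [505.0, 236.5, 98.7]
eef_rot: [3.142, -0.0, 1.318]
wrist_force: [-0.7, -0.5, -0.4]
finger_gap: 17.9
finger_force: 15.0
```

Emit:
send_rows --series '[[[0,0,25],0,1],[[0,0,45],0,1],[[0,0,45],0,1],[[0,0,45],0,1],[[0,-10,45],0,1],[[0,-30,20],0,1],[[4,-40,0],2,1],[[8,-45,0],3,1],[[8,-45,0],3,1],[[8,-45,0],3,1],[[8,-45,0],3,1],[[8,-45,0],3,1]]'

```text
clock: 10.5
eef_pos: [548.9, -70.4, 323.7]
eef_rot: [3.141, 0.0, 1.617]
wrist_force: [0.3, 0.3, 0.2]
finger_gap: 18.1
finger_force: 15.0
```

Emit:
send_rows --series '[[[4,-16,-20],1,1],[[2,-2,-30],0.4,1],[[0,0,-30],0,1],[[0,0,-20],0,1],[[0,0,0],0,1],[[0,0,0],0,1]]'

```text
clock: 11.1
eef_pos: [555.2, -86.5, 224.3]
eef_rot: [3.141, 0.0, 1.639]
wrist_force: [-0.0, 0.0, -0.0]
finger_gap: 17.9
finger_force: 15.0
```

```bash
python3 - <<'E'
from h import *
st=read_state(); print(st["eef_pos"],st["eef_rot"],st["finger_gap"])
s=camera("scene"); k=9
x0,y0=315,130
cv2.imwrite("pics/c5.png",cv2.resize(s["color"][y0:y0+66,x0:x0+88],None,fx=k,fy=k,interpolation=cv2.INTER_CUBIC))
for r in spot_point("syringe",s)[:2]: print(w(r["point"],s),r["confidence"])
t=camera("top")
for r in spot_point("syringe",t)[:2]: print(w(r["point"],t),r["confidence"])
a=np.radians(93.9); d=np.array([np.cos(a),np.sin(a),0])
o=np.array([*st["eef_pos"][:2],st["eef_pos"][2]-98.7+9.5])
for e in (-70,-39.5,39.5,53.5): print(e,((px(o+d*e,s)-[x0-.5,y0-.5])*k).round(), (px(o+d*e,t)).round())
E
```

```text
[555.17739514 -86.53841025 224.33547286] [3.14133371e+00 6.65246635e-05 1.63919844e+00] 17.916746850540836
[552.87546795 -93.23181724 121.79345065] 0.63
-70 [440. 301.] [397. 189.]
-39.5 [388. 326.] [384. 190.]
39.5 [246. 393.] [352. 193.]
53.5 [219. 405.] [346. 193.]
```

View pics/c5.png

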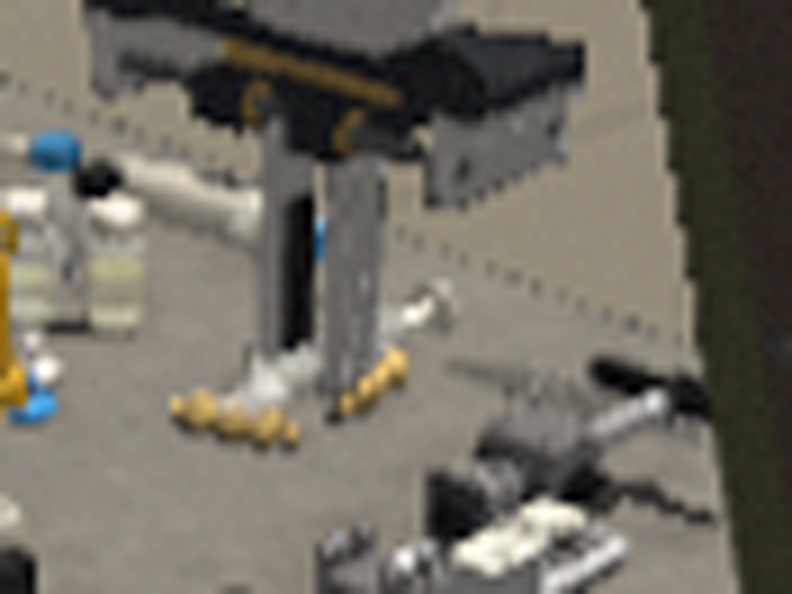

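Emit:
send_rows --series '[[[0,0,-25],0,1],[[0,0,-30],0,1],[[0,0,-20],0,1],[[0,0,-6],0,1],[[0,0,-3],0,1],[[0,0,0],0,1]]'

```text
clock: 11.9
eef_pos: [555.4, -86.6, 140.6]
eef_rot: [3.14, 0.0, 1.639]
wrist_force: [0.4, -0.2, -1.0]
finger_gap: 17.9
finger_force: 15.0
```

Emit:
send_rows --series '[[[0,0,-2],0,1],[[0,0,-2],0,1],[[0,0,0],0,1]]'

```text
clock: 12.2
eef_pos: [555.0, -86.5, 135.8]
eef_rot: [3.141, 0.0, 1.639]
wrist_force: [0.6, -0.3, -0.8]
finger_gap: 17.7
finger_force: 15.0
```

Emit:
send_rows --series '[[[0,0,-2],0,1],[[0,0,-1],0,1],[[0,0,0],0,1]]'

```text
clock: 12.5
eef_pos: [555.0, -86.5, 132.7]
eef_rot: [3.142, 0.0, 1.639]
wrist_force: [1.2, 0.1, -1.1]
finger_gap: 18.0
finger_force: 15.0
```

```bash
python3 - <<'E'
from h import *
s=camera("scene"); k=12
x0,y0=325,160
cv2.imwrite("pics/c6.png",cv2.resize(s["color"][y0:y0+50,x0:x0+66],None,fx=k,fy=k,interpolation=cv2.INTER_CUBIC))
a=np.radians(3.9); R=np.array([[np.cos(a),-np.sin(a)],[np.sin(a),np.cos(a)]]); o=np.array([558.5,-138])
for n,p in dict(flange=(0,12,43),fl_top=(0,12,52),plend=(0,-19,43),push=(0,-30,43),tip=(0,105,43)).items():
    print(n,((px([*(o+R@np.array(p[:2])),p[2]],s)-[x0-.5,y0-.5])*k).round())
E
```

```text
flange [385. 369.]
fl_top [387. 341.]
plend [454. 333.]
push [478. 320.]
tip [168. 484.]
```

View pics/c6.png

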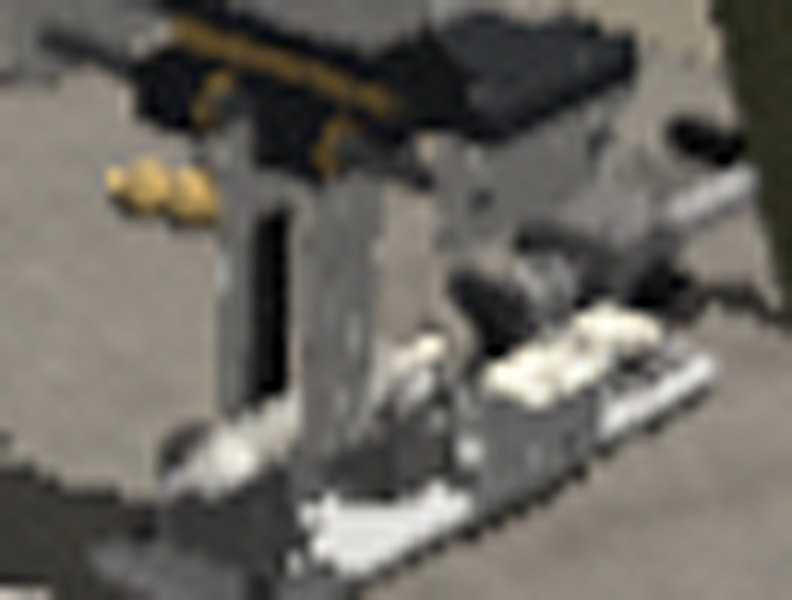

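Emit:
send_rows --series '[[[0,0,-1],0,1],[[0,0,0],0,0.45],[[0,0,0],0,0.35],[[0,0,0],0,0.3],[[0,0,10],0,0.3],[[0,0,30],0,0.3],[[0,0,45],0,0.3],[[0,30,45],0,0.3],[[0,45,20],0,0.3],[[0,45,0],0,0.3],[[0,40,0],0,0.3],[[0,0,0],0,0.3]]'

```text
clock: 13.75
eef_pos: [554.6, 75.1, 279.2]
eef_rot: [3.141, -0.001, 1.643]
wrist_force: [0.2, -0.1, -0.2]
finger_gap: 32.6
finger_force: 0.0
```

```bash
python3 - <<'E'
from h import *
print(read_state()["eef_pos"])
t=camera("top");s=camera("scene"); k=8
def up(c,x,y,wd,hh,k): return cv2.resize(c["color"][y:y+hh,x:x+wd],None,fx=k,fy=k,interpolation=cv2.INTER_CUBIC)
cv2.imwrite("pics/c7.png",np.vstack([up(t,335,178,96,40,8),up(s,320,170,64,26,12)]))
for c in (t,s):
    for n in ("syringe","cradle","flange_slot"):
        for r in spot_point(n,c)[:1]: print(n,w(r["point"],c).round(1),r["confidence"])
a=np.radians(3.9); R=np.array([[np.cos(a),-np.sin(a)],[np.sin(a),np.cos(a)]]); o=np.array([558.5,-138])
for n,p in dict(flange=(0,12,43),plend=(0,-19,43),push=(0,-30,43),tip=(0,105,43)).items():
    q=[*(o+R@np.array(p[:2])),p[2]]
    print(n,((px(q,t)-[334.5,177.5])*8).round(),((px(q,s)-[319.5,169.5])*12).round()+[0,320])
prof(t,[-26,-30])
E
```

```text
[554.59917058  75.06520352 279.16607352]
syringe [554.9 -95.9  35.1] 0.69
cradle [559.1 -94.7  35.5] 0.77
flange_slot [ 558.4 -128.1   34. ] 0.7
syringe [552.9 -93.3  30. ] 0.57
cradle [556.4 -93.6  31.7] 0.71
flange_slot [ 554.3 -122.8   33.1] 0.86
flange [356. 161.] [445. 569.]
plend [448. 152.] [514. 533.]
push [481. 149.] [538. 520.]
tip [ 78. 187.] [228. 684.]
-26 [245, 246, 248, 248, 248, 247, 246, 245, 245, 242, 232, 200, 219, 201, 142, 193, 224, 225, 207, 241, 247, 246, 245, 245, 246]
-30 [248, 248, 248, 248, 248, 248, 248, 248, 248, 244, 226, 189, 214, 203, 187, 198, 232, 216, 212, 248, 248, 248, 248, 248, 248]
```

View pics/c7.png

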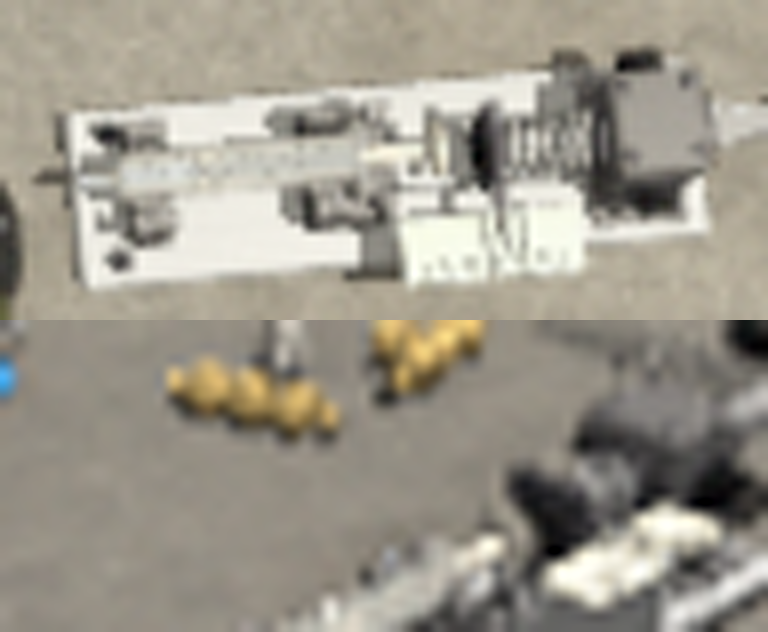

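```bash
python3 - <<'E'
from h import *
t=camera("top")
f=lambda u,v,z: ray(334.5+u/8,177.5+v/8,t,z)[:2].round(1)
print("housing",[f(*p,62) for p in ((612,75),(695,65),(712,140),(620,150))])
print("buttons far/near",f(640,56,42.5),f(662,198,42.5))
print("syr pl,tip",f(446,140,43),f(40,180,43))
a=np.radians(3.9); R=np.array([[np.cos(a),-np.sin(a)],[np.sin(a),np.cos(a)]]); o=np.array([558.5,-138])
for y in(-86,-19,105):print(o+R@[0,y])
for c in (t,camera("scene")):
  for n in ("buttons_mid","handle_bar"):
    for r in spot_point(n,c)[:1]: print(n,w(r["point"],c).round(1),r["confidence"])
E
```

```text
housing [array([ 580.3, -209. ]), array([ 583. , -236.5]), array([ 557.6, -240.1]), array([ 555.1, -209.8])]
buttons far/near [ 591.1 -223.4] [ 542.5 -227.2]
syr pl,tip [ 564.  -156.6] [554.  -20.8]
[ 564.349315   -223.80084798]
[ 559.79229052 -156.9560013 ]
[551.35839448 -33.24315072]
buttons_mid [ 562.2 -223.9   45.9] 0.58
handle_bar [ 569.9 -313.8   44.5] 0.94
buttons_mid [ 564.5 -218.5   43.2] 0.73
handle_bar [ 567.7 -316.1   41.8] 0.63
```

Emit:
send_rows --series '[[[0,-25,0],0,-0.5],[[1,-42,0],0,-0.5],[[1,-45,0],0,-0.5],[[2,-45,0],0,-0.5],[[2,-45,0],0,-0.5],[[2,-45,0],0,-0.5],[[2,-40,0],0,-0.5],[[0,-12,-20],0,-0.5],[[0,0,-35],0,-0.5],[[0,0,-40],0,-0.5],[[0,0,-10],0,-0.5],[[0,0,0],0,-0.5]]'

```text
clock: 15.65
eef_pos: [564.8, -227.6, 172.5]
eef_rot: [-3.139, -0.001, 1.639]
wrist_force: [0.0, 0.4, 0.3]
finger_gap: 70.5
finger_force: 0.0
```

Emit:
send_rows --series '[[[0,3.5,-15],0,-0.5],[[0,0,-20],0,-0.5],[[0,0,-12],0,-0.5],[[0,0,-4],0,-0.5],[[0,0,0],0,-0.25],[[0,0,0],0,-0.15],[[0,0,0],0,-0.11],[[0,0,0],0,-0.11],[[0,0,0],0,-0.11]]' --squeeze 15

```text
clock: 16.55
eef_pos: [565.0, -224.4, 122.7]
eef_rot: [3.141, 0.0, 1.639]
wrist_force: [-2.9, -0.4, 2.4]
finger_gap: 52.4
finger_force: 1.5
```

Emit:
send_rows --series '[[[-1,0,0],0,-0.11],[[0,0,0],0,-0.11],[[0,0,0],0,-0.11]]'

```text
clock: 16.85
eef_pos: [564.1, -224.3, 122.4]
eef_rot: [3.141, 0.0, 1.639]
wrist_force: [0.4, -1.3, 0.6]
finger_gap: 52.5
finger_force: 2.2
```

Emit:
send_rows --series '[[[0,0,0],0,0],[[0,0,0],0,0.2],[[0,0,0],0,0.2],[[0,0,0],0,0.2],[[0,0,0],0,0.2],[[0,0,0],0,0.2],[[0,0,0],0,0.2],[[0,0,0],0,0.2],[[0,0,0],0,0.2],[[0,0,0],0,0.2]]' --squeeze 20

```text
clock: 17.85
eef_pos: [563.7, -224.6, 122.4]
eef_rot: [-3.141, 0.0, 1.639]
wrist_force: [-4.0, -3.0, 4.2]
finger_gap: 41.1
finger_force: 20.0
```

```bash
python3 - <<'E'
from h import *
t=camera("top")
prof(t,[-26,-30])
for c in (t,camera("scene")):
  for n in ("handle_bar","syringe"):
    for r in spot_point(n,c)[:1]: print(n,w(r["point"],c).round(1),r["confidence"])
E
```

```text
-26 [153, 153, 155, 157, 155, 151, 142, 113, 117, 132, 142, 117, 138, 155, 154, 153, 148, 135, 121, 151, 150, 127, 90, 53, 46]
-30 [155, 154, 154, 155, 155, 151, 137, 107, 116, 135, 137, 106, 132, 149, 155, 156, 151, 128, 124, 149, 121, 78, 48, 47, 45]
handle_bar [ 560.7 -154.2    5.3] 0.45
syringe [556.7 -91.7  36.4] 0.57
syringe [552.2 -91.   30.8] 0.45
```

Emit:
send_rows --series '[[[0,0,0],0,0],[[0,0,0],0,-0.3],[[0,0,0],0,-0.5],[[0,0,0],0,-0.5],[[0,0,15],0,-0.5],[[0,0,40],0,-0.5],[[0,0,50],0,-0.5],[[0,0,50],0,-0.5],[[-30,-30,20],0,-0.5],[[-40,-40,0],0,-0.5],[[-40,-40,0],0,-0.5],[[-40,-40,0],0,-0.5]]'

```text
clock: 19.35
eef_pos: [426.4, -361.1, 298.7]
eef_rot: [3.141, 0.001, 1.64]
wrist_force: [0.3, -1.2, -0.4]
finger_gap: 70.9
finger_force: 0.0
```

```bash
python3 - <<'E'
from h import *
t=camera("top")
prof(t,[-26,-30])
k=8;cv2.imwrite("pics/c8.png",cv2.resize(t["color"][175:225,330:428],None,fx=k,fy=k,interpolation=cv2.INTER_CUBIC))
E
```

```text
-26 [241, 219, 184, 184, 167, 151, 141, 110, 114, 130, 141, 115, 137, 154, 152, 153, 149, 135, 119, 149, 154, 153, 153, 152, 152]
-30 [207, 177, 154, 153, 154, 151, 137, 106, 114, 133, 137, 108, 133, 149, 155, 155, 150, 128, 125, 154, 155, 155, 155, 154, 156]
```

View pics/c8.png

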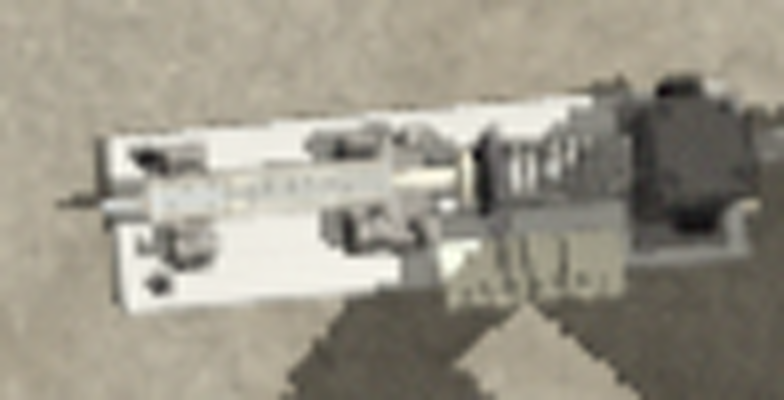

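The syringe lies straight in the cradle. The pusher (485,165) rests against the plunger end (467,170), and the pointer reads about 14 mm.

```bash
python3 -c "
from cell import sign_off; print(sign_off())"
```

```text
the job is handed in; nothing more can be done
None
```

The job is done and handed in: I drew the handle back to about 28 mm and the catch held it, laid the syringe in the cradle, and pinched the buttons. In the last top picture the pusher rests on the plunger at about 14 mm, with the arm clear. The bystanders were not checked again at the end.

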